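# Snap the filter cap into the photometer port

### The arm

A 6-joint arm with a two-finger parallel gripper is mounted at the origin on the work surface. World frame = base frame: x ahead of the robot, y to its left, z up, the work surface at z = 0. Lengths are in mm, angles in rad, forces in N, time in s.
With the tool pointing down it reaches from about 250 to 850 mm from the base axis. Payload 12.5 kg.
Tool frame: the origin (TCP) lies on the mounting face of the last link; the fingertips stand 186 mm ahead of it and the grasp point (between the pads) lies 167 mm ahead of it; x points along the fingers, y is the direction in which the jaws open and shut, and the axes are right-handed (so a half turn about x gives the same grasp; the last joint's range is limited). The gripper opens to 93 mm and grips with 3 to 60 N. Pads are 15 mm wide; open, the fingers measure 128 mm over their backs; the gripper's body (75 mm by 188 mm) begins 65 mm behind the grasp point.
Start: joints at [-1.207, 0.351, 1.652, -0, 1.139, -0.085], TCP at [238.653, -495.51, 404.733] pointing down, gripper open.
Joint ranges: [-2.75, 2.75], [-0.79, 2.1], [0.01, 2.65], [-1.57, 4.71], [0.07, 3.14], [-2.87, 2.87]. Speed limits (rad/s): [2.22, 2.22, 2.79, 3.14, 3.14, 3.14].

### API

Orientations are given as a rotation vector (axis times angle).
In Python, from bench import sensors, optics, robot gives the robot as it stands.
- The arm moves only by the shell command python3 -m jog 'ROWS' [FORCE]. ROWS is JSON, a list of rows, each a list of 7 numbers: the opening, from -1 (shut) to 1 (fully open), then the shift along the tool's x, y, z in m, then the turn, a rotation vector about the tool's x, y, z in units of 5 degrees (1.0 is 5 degrees). In form: [[jaw, x, y, z, wx, wy, wz], ...]. A call has 1 to 12 rows; each row shifts and turns the commanded pose from where the row before left it, along the tool's axes as they then stand; what a row does not reach is not made up. A row lasts 1/10 s, in which the tool goes at most 50 mm and 8.59 degrees, less where a joint would pass 70% of its speed; a pose out of reach is approached as far as the arm can. A call with a gripper value outside its range is refused whole. The fingers move at their own pace and stop on an object; FORCE is the grip in N (left out, the last holds). Time passes only in rows, so rows that do not move let the fingers close. It gives the time, the measured TCP pose, the force and the opening at its end, in the units of the state.
- sensors.sense(): the state, without advancing time (a new reading comes with each control period).
- optics.camera(name): name is "scene" or "top" or "wrist"; returns a dict with "color" (400x640x3 uint8, red, green, blue), "intrinsics" (3x3 intrinsics, pixels), "D" ([k1, k2, p1, p2, k3] as OpenCV has them; the pictures are not rectified), "pose" (4x4, takes a point from camera to world coordinates); the wrist camera has in their place "hand_eye" (4x4, takes a point from camera to tool coordinates, whose origin is the TCP and whose axes are the tool frame's). Camera axes: x right, y up, looking along -z (the intrinsics and any distortion apply to the point x, -y, -z); pixel columns grow to the right and rows downward; lengths in mm; the calibration is good to about 2 mm. A picture is of the moment at which its call begins: read the wrist's pose just before it. There is no depth.
- robot.job_done(): hands the job in, once; it reports no verdict.
The state is a dict: "clock": time; "joint_positions": joint angles; "joint_velocities": joint speeds; "tau": joint torques, N m; "ee_pos": TCP position; "orientation": TCP orientation; "wrist_force": force on the tool from outside, world axes, zero at the start; "wrist_torque": the same for the moment, N m; "gripper_width": finger opening in mm.
Only numpy, scipy, OpenCV 4.12 (cv2) and the standard library are available. Lean on these libraries where they do the work, as an engineer would, in place of code of your own. Each camera call takes 0.05 s, during which the arm holds its last target. There are 200 camera calls.

### The job

Take the orange filter cap from the white plate and set it upright in the round port of the photometer, letting go while it still rests on the catches; then take the wooden pusher and with it (not with the fingers) press the cap straight down until it snaps past the catches and bottoms on the gasket, keeping it pressed firmly there at about 16 N for half a second and never pressing harder than 22 N. Finally stand the pusher upright on its black rubber pad and let go; leave the beaker, the jar and the white bottle where they are.

Things in the scene. Friction and masses are not known exactly. Their poses are not given: they have to be found in the camera images.
- cap: orange filter cap, round, 36 tall: a barrel of diameter 37, 9 tall, with a 2.5 chamfer at its foot, and above it a solid round knob of diameter 26, 27 tall, with a flat top (amber window). Mass about 40 g. Origin at the centre of its underside, z up. It stands on the white plate, to be gripped by the knob.
- plate: flat round white ceramic plate, diameter 90, 5 thick, fixed; origin at the centre of its underside. The cap stands on it at the start, within 15 of its centre.
- pusher: wooden pusher standing upright, 90 tall: a flat grey metal foot of diameter 40, 12 tall, and above it a round wooden handle of diameter 28, 78 tall. Mass about 160 g. Origin at the centre of its underside, z up along the handle. It stands on the black pad at the start, within 12 of its centre.
- pad: flat round black rubber pad, diameter 100, 4 thick, fixed; origin at the centre of its underside. The pusher stands on it at the start and must stand on it at the end.
- photometer: white bench photometer, 200 (x) by 160 (y), fixed to the bench; its deck is 70 high and a display hood 100 high covers its rear 55 (local +x end, 80 to 135 from the port's axis). Origin at the centre of its underside; its x axis points from the port to the hood.
- port (a point): centre of the mouth of the round port in the photometer's deck, at deck height (70 above the bench), z up. The port is a smooth bore of diameter 40 with a 2 chamfer at its mouth. A cap set in the mouth rests on the catches with its underside about 2 to 4 below the deck.
- catches (a point): point on the port's axis level with the four small sprung steel catches, 5 below the deck; their round noses leave a diameter of 32 free. Pressing a cap past them takes about 6 to 12 N; once its underside is about 15 below the deck they spring out over the top of its barrel.
- bore (a point): point on the port's axis 29 below the deck, the lowest place where the top of the gasket can lie. In the bore a stack of spacer rings, topped by a thin rubber gasket, stops the cap. Its top lies 18 to 29 below the deck: the number of rings differs from start to start, is not measured, and must be felt. The gasket gives about 1 mm for 20 N.
- beaker: empty glass beaker, diameter 60, 75 tall, loose bystander; origin at the centre of its underside
- jar: amber jar with black lid, diameter 52, 75 tall, loose bystander; origin at the centre of its underside
- reagent: white plastic bottle with blue cap, diameter 56, 110 tall, loose bystander; origin at the centre of its underside
Not all that is in view belongs to the job. Of the things that look like the pad, take the one that is nearest to the robot's base at the start.

How it is judged (in metres and radians):
On the way, in this order (a step that is already met when the one before it is completed fails the run):
1. the cap rests upright in the port's mouth on the catches, still proud, and the fingers have let go of it (horizontal distance between cap and port below 0.005 m and z of cap in the frame of port between -0.009 and -0.0005 m and angle between cap's own z axis and vertical below 0.15 rad and contact force between the fingers and cap below 0.1 N), for 0.2 s.
2. the pusher keeps the cap pressed down past the catches and onto the gasket with more than 11 N for 0.3 s (contact force between pusher and cap above 11 N and z of cap in the frame of port below -0.0165 m and horizontal distance between cap and port below 0.004 m), for 0.3 s.
At the end, for the whole second after the job is handed in: The cap's underside is more than 16.5 mm below the port's mouth, within 4 mm of its axis and within 0.1 rad of upright; the pusher stands on the pad, upright within 0.1 rad and within 40 mm of the pad's centre; both are at rest (z of cap in the frame of port below -0.0165 m and horizontal distance between cap and port below 0.004 m and angle between each of cap, pusher's own z axis and vertical below 0.1 rad and horizontal distance between pusher and pad below 0.04 m and z of pusher in the frame of pad between 0.002 and 0.007 m and linear speed of each of pusher, cap below 0.02 m/s); the robot touches nothing.
It fails at once if the pusher presses on the cap harder than 22 N (contact force between pusher and cap above 22 N).
It fails at once if the fingers or the arm, not the pusher, push the cap down past the catches (z of cap in the frame of port below -0.01 m and horizontal distance between cap and port below 0.01 m and contact force between any of the fingers, the arm and cap above 1 N).
It fails at once if the beaker, the jar or the white bottle is moved more than 20 mm (distance of any of beaker, jar, reagent from where it was at the start of the episode above 0.02 m).
It also fails if it takes over 64 s, if anything falls off the work surface, if the arm or the gripper's body presses on something with over 40 N, if the wrist force passes 120 N, or if a joint passes its speed limit or range.

## Working session

There is one attempt and no reset: what is moved stays moved. The work goes in short steps, Python scripts to look and compute and a shell command to move; the robot and the scene stay as the last step left them, time stands still between calls to the robot, and variables do not carry over. Pictures are saved under pics/ and viewed, about 8 in all and at most 12, crops included, and the job is handed in when it is done.

```bash
mkdir -p pics; cat > h.py <<'E'
import numpy as np, cv2
from bench import sensors, optics, robot
from scipy.spatial.transform import Rotation as R
def snap(name, fn=None):
    s=sensors.sense(); c=optics.camera(name)
    if name=="wrist":
        T=np.eye(4);T[:3,:3]=R.from_rotvec(s["orientation"]).as_matrix();T[:3,3]=s["ee_pos"]
        c["pose"]=T@np.array(c["hand_eye"])
    if fn: cv2.imwrite("pics/"+fn,cv2.cvtColor(c["color"],cv2.COLOR_RGB2BGR))
    return c
def pix2w(c,uv,z):
    uv=np.array(uv,float).reshape(-1,1,2)
    n=cv2.undistortPoints(uv,np.array(c["intrinsics"]),np.array(c["D"])).reshape(-1,2)
    P=np.array(c["pose"]); d=np.c_[n[:,0],-n[:,1],-np.ones(len(n))]@P[:3,:3].T
    o=P[:3,3]; t=(z-o[2])/d[:,2]
    return o+d*t[:,None]
def w2pix(c,p):
    P=np.linalg.inv(np.array(c["pose"])); q=np.atleast_2d(p)@P[:3,:3].T+P[:3,3]
    q=q*[1,-1,-1]
    return cv2.projectPoints(q,np.zeros(3),np.zeros(3),np.array(c["intrinsics"]),np.array(c["D"]))[0].reshape(-1,2)
def st():
    s=sensors.sense(); print({k:np.round(v,3).tolist() for k,v in s.items() if k not in("tau","joint_velocities")})
    print("tool axes cols\n",np.round(R.from_rotvec(s["orientation"]).as_matrix(),3))
E
python3 - <<'E'
from h import *
st()
a=snap("top","top1.png"); b=snap("scene","scene1.png"); w=snap("wrist","w1.png")
for c in(a,b,w):print(np.round(c["pose"],3).tolist(),np.round(c["intrinsics"],1).tolist(),c["D"])
E
```

```text
{'clock': 0.0, 'joint_positions': [-1.207, 0.351, 1.652, 0.0, 1.139, -0.085], 'ee_pos': [238.607, -495.379, 404.203], 'orientation': [1.973, 0.452, -1.973], 'wrist_force': [-0.344, 0.029, -0.039], 'wrist_torque': [0.046, 0.002, -0.05], 'gripper_width': 93.083}
tool axes cols
 [[-0.     0.434 -0.901]
 [ 0.001 -0.901 -0.434]
 [-1.    -0.001 -0.   ]]
[[-0.027, 0.994, -0.105, 390.537], [-1.0, -0.028, -0.006, -78.32], [-0.009, 0.105, 0.994, 1206.714], [0.0, 0.0, 0.0, 1.0]] [[428.6, 0.0, 318.2], [0.0, 428.6, 190.8], [0.0, 0.0, 1.0]] [-0.05552609  0.          0.          0.          0.        ]
[[-0.813, -0.433, 0.389, 961.617], [0.582, -0.613, 0.534, 510.68], [0.008, 0.66, 0.751, 925.052], [0.0, 0.0, 0.0, 1.0]] [[440.9, 0.0, 317.3], [0.0, 440.9, 196.5], [0.0, 0.0, 1.0]] [0.00185866 0.         0.         0.         0.        ]
[[0.433, 0.871, 0.232, 302.266], [-0.902, 0.418, 0.112, -463.757], [0.001, -0.258, 0.966, 383.834], [0.0, 0.0, 0.0, 1.0]] [[282.8, 0.0, 324.8], [0.0, 282.8, 199.4], [0.0, 0.0, 1.0]] [0.00048809 0.         0.         0.         0.        ]
```

View pics/top1.png

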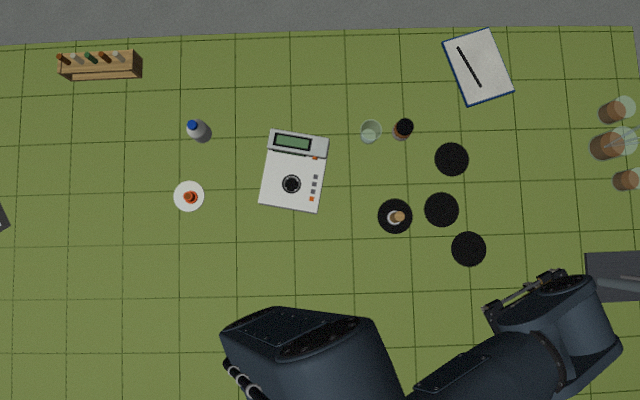

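View pics/scene1.png

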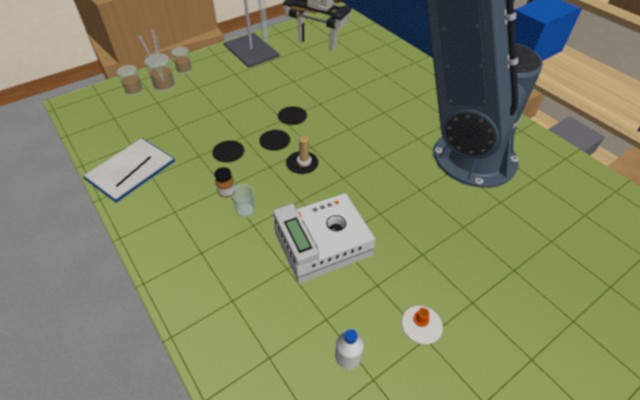

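The top view shows the cap on the white plate (190,197), the port (291,184) and the hood toward the top of the image. The four black discs are at (395,216) with the pusher on it, (441,210), (452,159) and (469,249). Next I'll compute positions and distances from the base.

```bash
python3 - <<'E'
from h import *
a=snap("top"); b=snap("scene")
def blobs(c,m,z,lab,lo=100):
    n,l,s,ce=cv2.connectedComponentsWithStats(m.astype(np.uint8))
    for i in range(1,n):
        if s[i,4]>lo:
            p=pix2w(c,ce[i],z)[0]; print(lab,ce[i].round(1),s[i].tolist(),p.round(1),"r",np.hypot(*p[:2]).round(1))
ia=a["color"].astype(int); ib=b["color"].astype(int)
# pads
blobs(a,(ia.max(2)<40)&(np.indices(ia.shape[:2])[0]<275),4,"dark top")
blobs(b,(ib.max(2)<40),4,"dark scene",150)
for nm,c,im in(("top",a,ia),("scene",b,ib)):
    o=(im[...,0]>130)&(im[...,1]<90)&(im[...,2]<60)
    blobs(c,o,20+5,nm+" orange",20)
    w=(im.min(2)>150); blobs(c,w,5,nm+" white",300)
E
python3 - <<'E'
import cv2
a=cv2.imread('pics/top1.png');b=cv2.imread('pics/scene1.png')
x=cv2.resize(a[120:240,160:480],None,fx=2.5,fy=2.5,interpolation=3)
y=cv2.resize(b[120:280,180:400],None,fx=1.8,fy=1.8,interpolation=3)
import numpy as np
o=np.zeros((600,800,3),np.uint8);o[:300]=x;o[300:588,:396]=y
y2=cv2.resize(b[280:380,330:450],None,fx=2.8,fy=2.8,interpolation=3);o[300:580,400:736]=y2
cv2.imwrite('pics/crop1.png',o)
E
```

```text
dark top [404.4 126.4] [397, 118, 16, 17, 217] [ 696.4 -323.1    4. ] r 767.7
dark top [451.3 158.9] [435, 143, 34, 33, 873] [ 598.2 -452.4    4. ] r 750.0
dark top [291.  184.2] [285, 178, 13, 13, 120] [538.4   5.9   4. ] r 538.5
dark top [441.1 209.4] [424, 193, 35, 34, 916] [ 455.1 -414.9    4. ] r 615.8
dark top [394.4 215.4] [378, 199, 34, 35, 701] [ 442.  -282.4    4. ] r 524.5
dark top [468.2 248.5] [451, 231, 35, 36, 945] [ 343.6 -485.2    4. ] r 594.5
dark scene [512.8  89.9] [510, 66, 6, 49, 175] [-377.5 -153.2    4. ] r 407.4
dark scene [291.7 115.3] [279, 108, 27, 16, 339] [ 344.1 -484.6    4. ] r 594.4
dark scene [469.  134.1] [445, 113, 50, 43, 1387] [-66.1 -80.3   4. ] r 104.0
dark scene [274.2 139.8] [260, 131, 29, 19, 414] [ 456.4 -414.5    4. ] r 616.5
dark scene [227.9 151. ] [214, 142, 29, 19, 444] [ 599.3 -451.7    4. ] r 750.5
dark scene [300.  164.3] [287, 153, 30, 20, 269] [ 451.7 -277.3    4. ] r 530.0
dark scene [222.5 174.5] [215, 168, 16, 14, 159] [ 659.3 -372.     4. ] r 757.0
top orange [190.2 196.8] [184, 192, 13, 11, 69] [508.6 286.8  25. ] r 583.9
top
[... 165 characters left out ...]
90.9 180.7] [258, 150, 68, 63, 2748] [548.2   5.8   5. ] r 548.2
top white [187.9 195.6] [174, 181, 30, 31, 578] [514.4 299.5   5. ] r 595.2
scene orange [421.7 317. ] [414, 309, 14, 17, 161] [512.8 289.8  25. ] r 589.0
scene white [39.7 39.2] [0, 0, 96, 89, 6470] [  904.2 -1467.4     5. ] r 1723.6
scene white [228.1   8.6] [214, 0, 30, 22, 508] [  161.2 -1272.6     5. ] r 1282.8
scene white [127.5 167.4] [85, 139, 87, 59, 2300] [ 873.5 -557.1    5. ] r 1036.0
scene white [327.  231.7] [274, 194, 101, 82, 3896] [534.7 -29.7   5. ] r 535.5
scene white [422.  326.6] [402, 306, 41, 38, 944] [518.5 301.8   5. ] r 599.9
scene white [352.6 352.3] [340, 337, 24, 32, 429] [679.6 257.9   5. ] r 726.9
```

View pics/crop1.png

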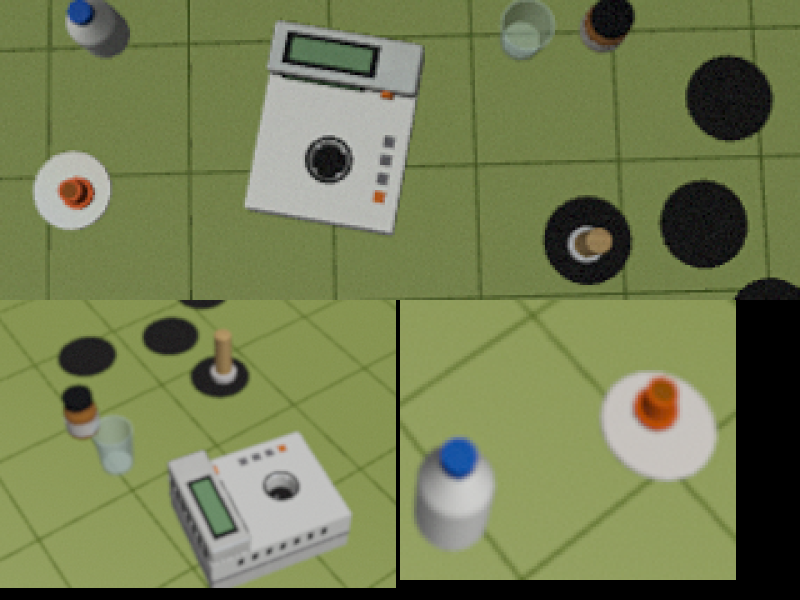

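Four black discs look like the pad. The one at (395,216) is nearest the base (r≈525, against 594, 616 and 750) and carries the pusher, so it is the pad. The crop confirms this. Next I'll align the tool with the world axes and move over the cap.

```bash
python3 -m jog '[[1,0,0,0,1.285,0,0],[1,0,0,0,1.285,0,0],[1,0,0,0,1.285,0,0],[1,0,0,0,1.285,0,0],[1,0.0034,-0.0356,-0.0124,0,0,0],[1,0.0034,-0.0356,-0.0124,0,0,0],[1,0.0034,-0.0356,-0.0124,0,0,0],[1,0.0034,-0.0356,-0.0124,0,0,0],[1,0.0034,-0.0356,-0.0124,0,0,0],[1,0.0034,-0.0356,-0.0124,0,0,0],[1,0.0034,-0.0356,-0.0124,0,0,0],[1,0,0,0,0,0,0]]'
python3 - <<'E'
from h import *
st()
# port estimates at z=70 from both cams
for n,uv in(("top",(291,184.2)),("scene",(336,223))): print(pix2w(snap(n),uv,70).round(1))
E
```

```text
clock: 1.45
ee_pos: [325.9, -243.4, 380.6]
orientation: [2.22, 0.005, -2.221]
wrist_force: [-0.2, -1.0, -0.2]
gripper_width: 92.8
{'clock': 1.45, 'joint_positions': [-0.756, 0.118, 2.022, 0.001, 1.002, 0.811], 'ee_pos': [325.883, -243.416, 380.59], 'orientation': [2.22, 0.005, -2.221], 'wrist_force': [-0.198, -1.027, -0.234], 'wrist_torque': [0.048, -0.004, 0.031], 'gripper_width': 92.814}
tool axes cols
 [[-0.001  0.003 -1.   ]
 [ 0.001 -1.    -0.003]
 [-1.    -0.001  0.001]]
[[530.4   1.3  70. ]]
[[ 5.311e+02 -1.000e-01  7.000e+01]]
```

```bash
python3 -m jog '[[1,0.0034,-0.0356,-0.0124,0,0,0],[1,0.0034,-0.0356,-0.0124,0,0,0],[1,0.0034,-0.0356,-0.0124,0,0,0],[1,0.0034,-0.0356,-0.0124,0,0,0],[1,0.0034,-0.0356,-0.0124,0,0,0],[1,0.0034,-0.0356,-0.0124,0,0,0],[1,0.0034,-0.0356,-0.0124,0,0,0],[1,0.0034,-0.0356,-0.0124,0,0,0],[1,0.0034,-0.0356,-0.0124,0,0,0],[1,0.0034,-0.0356,-0.0124,0,0,0],[1,0.0034,-0.0356,-0.0124,0,0,0],[1,0.0034,-0.0356,-0.0124,0,0,0]]' && python3 -m jog '[[1,0.0034,-0.0356,-0.0124,0,0,0],[1,0.0034,-0.0356,-0.0124,0,0,0],[1,0.0034,-0.0356,-0.0124,0,0,0],[1,0,0,0,0,0,0],[1,0,0,0,0,0,0]]'
python3 - <<'E'
from h import *
st()
c=snap("wrist","w2.png"); im=c["color"].astype(int)
o=((im[...,0]>110)&(im[...,1]<110)&(im[...,2]<70)).astype(np.uint8)
n,l,s,ce=cv2.connectedComponentsWithStats(o)
for i in range(1,n):
    if s[i,4]>60: print(s[i],ce[i],pix2w(c,ce[i],28).round(1))
E
```

```text
clock: 2.75
ee_pos: [475.4, 181.5, 340.0]
orientation: [-2.222, 0.001, 2.22]
wrist_force: [0.5, -0.7, -0.6]
gripper_width: 92.9
clock: 3.25
ee_pos: [512.0, 287.1, 329.3]
orientation: [2.22, -0.001, -2.222]
wrist_force: [-0.4, -0.1, 0.7]
gripper_width: 93.2
{'clock': 3.25, 'joint_positions': [0.432, 0.502, 1.623, -0.0, 1.017, 2.003], 'ee_pos': [512.009, 287.125, 329.343], 'orientation': [2.22, -0.001, -2.222], 'wrist_force': [-0.361, -0.139, 0.652], 'wrist_torque': [0.003, 0.029, -0.031], 'gripper_width': 93.166}
tool axes cols
 [[-0.001  0.    -1.   ]
 [-0.001 -1.    -0.   ]
 [-1.     0.001  0.001]]
[308 177  34  37 789] [324.23067174 195.68187579] [[511.8 287.9  28. ]]
[509 288  12  34 139] [516.00719424 306.48201439] [[380.6  68.6  28. ]]
```

View pics/w2.png

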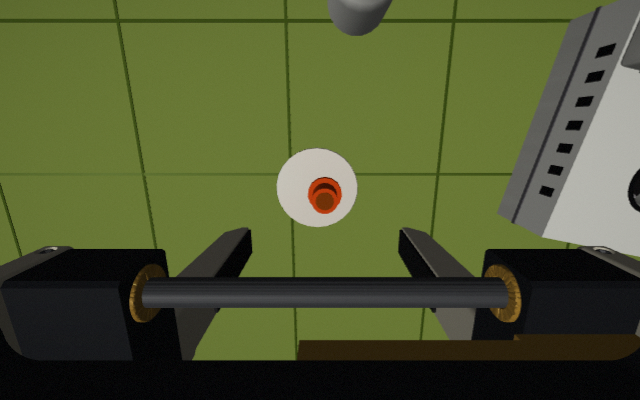

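The wrist view shows the cap at (325,196) on the plate, slightly off the plate's centre, with clear fingers on both sides. I'll fit the cap's outline to the blob's extents.

```bash
cat >> h.py <<'E'
def cyl(rz):
    t=np.linspace(0,2*np.pi,60,endpoint=False)
    return np.vstack([np.c_[r*np.cos(t),r*np.sin(t),np.full(60,z)] for r,z in rz])
def fit(c,box,pts,x0):
    from scipy.optimize import least_squares
    x,y,w,h=box; tgt=np.array([x,y,x+w-1,y+h-1])
    def f(p):
        q=w2pix(c,pts+[p[0],p[1],0]); return np.r_[q.min(0),q.max(0)]-tgt
    r=least_squares(f,x0); return r.x.round(1),r.fun.round(1)
CAP=[(16,0),(18.5,2.5),(18.5,9),(13,9),(13,36)]
E
python3 - <<'E'
from h import *
c=snap("wrist"); 
print(fit(c,(308,177,34,37),cyl(CAP)+[0,0,5],[511,288]))
E
```

```text
(array([509.4, 287.1]), array([-0.7, -0.7,  0.7,  0.6]))
```

```bash
python3 -m jog '[[1,0.03,0,0.0025,0,0,0],[1,0.03,0,0,0,0,0],[1,0.03,0,0,0,0,0],[1,0.03,0,0,0,0,0],[1,0.006,0,0,0,0,0],[1,0,0,0,0,0,0],[1,0,0,0,0,0,0]]' 20
python3 -c "
from h import *
st()
c=snap('wrist','w3.png')
print(w2pix(c,[[509.5,287.5,41],[512,287.5,41]]))"
```

```text
clock: 4.05
ee_pos: [509.3, 287.5, 205.5]
orientation: [-2.223, -0.001, 2.219]
wrist_force: [0.5, 0.3, 0.7]
gripper_width: 92.8
{'clock': 4.05, 'joint_positions': [0.434, 0.678, 1.689, -0.0, 0.773, 2.005], 'ee_pos': [509.338, 287.522, 205.462], 'orientation': [-2.223, -0.001, 2.219], 'wrist_force': [0.482, 0.267, 0.739], 'wrist_torque': [0.011, 0.048, 0.014], 'gripper_width': 92.849}
tool axes cols
 [[ 0.002 -0.    -1.   ]
 [ 0.001 -1.     0.   ]
 [-1.    -0.001 -0.002]]
[[326.12355014 255.90016933]
 [326.12107249 251.76821599]]
```

View pics/w3.png

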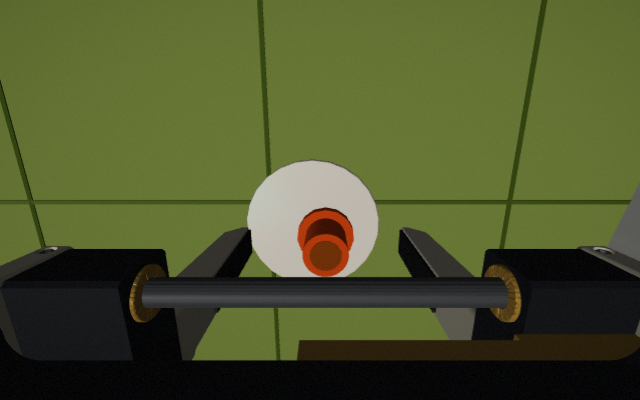

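The knob's top sits at (326,255), as predicted. I'll go 3 mm lower and close.

```bash
python3 -m jog '[[1,0.003,0,0,0,0,0],[1,0,0,0,0,0,0],[-1,0,0,0,0,0,0],[-1,0,0,0,0,0,0],[-1,0,0,0,0,0,0],[-1,0,0,0,0,0,0],[-1,0,0,0,0,0,0],[-1,0,0,0,0,0,0],[-1,0,0,0,0,0,0],[-1,0,0,0,0,0,0]]' 20; python3 -m jog '[[-1,0,0,0,0,0,0],[-1,-0.02,0,0,0,0,0],[-1,-0.04,0,0,0,0,0],[-1,-0.04,0,0,0,0,0],[-1,-0.03,0,0,0,0,0],[-1,0,0,0,0,0,0]]'
```

```text
clock: 5.1
ee_pos: [508.8, 287.8, 200.9]
orientation: [2.221, 0.0, -2.221]
wrist_force: [0.2, -0.3, -0.1]
gripper_width: 33.9
clock: 5.7
ee_pos: [509.4, 288.1, 335.1]
orientation: [-2.227, -0.004, 2.213]
wrist_force: [0.3, -0.0, -0.3]
gripper_width: 25.4
```

```bash
python3 -m jog '[[-1,0,0.036,-0.0027,0,0,0],[-1,0,0.036,-0.0027,0,0,0],[-1,0,0.036,-0.0027,0,0,0],[-1,0,0.036,-0.0027,0,0,0],[-1,0,0.036,-0.0027,0,0,0],[-1,0,0.036,-0.0027,0,0,0],[-1,0,0,0,0,0,0],[-1,0,0,0,0,0,0],[-1,0,0,0,0,0,0]]'
python3 -c "
from h import *
st()
c=snap('wrist','w4.png')
print(w2pix(c,[[531,.6,70],[528,72,150]]))"
```

```text
clock: 6.6
ee_pos: [524.9, 72.4, 330.4]
orientation: [2.22, 0.001, -2.222]
wrist_force: [0.1, -0.4, -0.5]
gripper_width: 25.4
{'clock': 6.6, 'joint_positions': [0.049, 0.406, 1.775, 0.0, 0.961, 1.619], 'ee_pos': [524.861, 72.426, 330.415], 'orientation': [2.22, 0.001, -2.222], 'wrist_force': [0.094, -0.445, -0.538], 'wrist_torque': [0.054, -0.013, -0.037], 'gripper_width': 25.351}
tool axes cols
 [[-0.001  0.001 -1.   ]
 [ 0.    -1.    -0.001]
 [-1.    -0.     0.001]]
[[407.03715312 199.91282536]
 [326.44566063 238.9571893 ]]
```

View pics/w4.png

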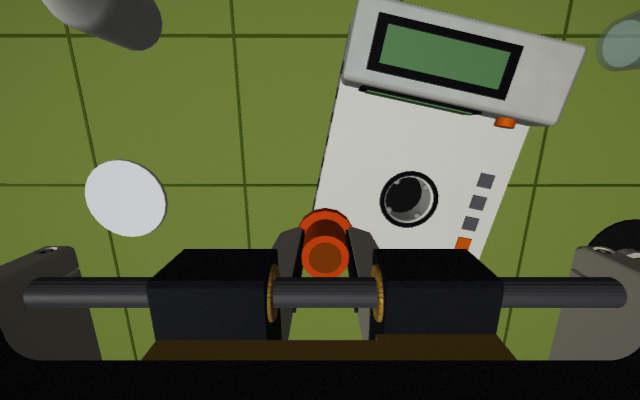

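The cap is held upright, its knob top at (325,257). The port is a black ring at (408,199). I'll measure both precisely from this picture.

```bash
python3 - <<'E'
from h import *
c=snap("wrist"); s=sensors.sense(); im=c["color"].astype(int)
m=np.zeros(im.shape[:2],np.uint8); m[150:250,362:450]=(im.max(2)<70)[150:250,362:450]
m[225:,:390]=0
n,l,st_,ce=cv2.connectedComponentsWithStats(m); i=1+st_[1:,4].argmax()
k=cv2.findContours((l==i).astype(np.uint8),cv2.RETR_EXTERNAL,cv2.CHAIN_APPROX_NONE)[0][0]
W=pix2w(c,k.reshape(-1,2)+0.0,70)
(x,y),r=cv2.minEnclosingCircle(W[:,:2].astype(np.float32)); 
A=np.c_[2*W[:,:2],np.ones(len(W))]; q=np.linalg.lstsq(A,(W[:,:2]**2).sum(1),rcond=None)[0]
rad=np.hypot(*(W[:,:2]-q[:2]).T); print("ring",st_[i],q[:2].round(2),rad.mean().round(2),rad.std().round(2),"enc",x,y,r)
# cap: whole orange blob & top disc
o=((im[...,0]>100)&(im[...,1]<110)&(im[...,2]<70)).astype(np.uint8); o[:,:295]=0;o[:,360:]=0;o[:200]=0;o[280:]=0
n,l,so,ce=cv2.connectedComponentsWithStats(o); j=1+so[1:,4].argmax(); print(so[j])
# top disc: amber vs. knob: print a colour column and row
print(im[205:282:3,325].tolist()); print(im[257,295:358:3].tolist())
# predict top outline for cap at tcp
z0=s["ee_pos"][2]-195.9
for dx in(-2,0,2): 
    P=w2pix(c,cyl([(13,36)])+[s["ee_pos"][0]+dx,s["ee_pos"][1],z0]);print(dx,P.min(0),P.max(0), w2pix(c,cyl(CAP)+[s["ee_pos"][0]+dx,s["ee_pos"][1],z0]).min(0))
E
```

```text
ring [ 380  171   58   57 1763] [531.24  -0.67] 25.01 0.27 enc 531.2084350585938 -0.6174516081809998 25.54197120666504
[ 301  236   48   41 1632]
[[191, 191, 185], [62, 21, 6], [185, 61, 13], [185, 62, 15], [186, 60, 12], [62, 20, 5], [64, 20, 5], [63, 19, 4], [62, 19, 6], [62, 20, 4], [85, 26, 3], [185, 61, 14], [185, 62, 13], [116, 52, 10], [115, 49, 4], [116, 53, 11], [116, 51, 9], [115, 49, 4], [116, 51, 9], [116, 50, 10], [115, 51, 9], [114, 49, 7], [116, 50, 7], [182, 58, 12], [45, 22, 13], [18, 19, 20]]
[[49, 47, 42], [3, 3, 4], [110, 35, 8], [185, 61, 11], [183, 57, 9], [115, 51, 10], [114, 51, 7], [116, 51, 10], [115, 51, 8], [114, 49, 4], [115, 50, 9], [114, 50, 6], [115, 49, 6], [114, 47, 5], [114, 48, 5], [115, 51, 9], [184, 60, 14], [184, 61, 15], [62, 20, 7], [3, 5, 5], [63, 59, 54]]
-2 [301.83381142 240.45384234] [349.7981614  284.05875067] [296.42881714 211.63565587]
0 [301.75588986 236.93800952] [349.88173656 280.83708222] [296.34669148 208.64089641]
2 [301.6774385  233.39788605] [349.96587987 277.59412894] [296.26408886 205.62899753]
```

```bash
python3 -m jog '[[-1,0,0.03,-0.0028,0,0,0],[-1,0,0.03,-0.0028,0,0,0],[-1,0,0.0133,0,0,0,0],[-1,0.03,0,0,0,0,0],[-1,0.022,0,0,0,0,0],[-1,0,0,0,0,0,0],[-1,0,0,0,0,0,0],[-1,0,0,0,0,0,0]]'
python3 -c "
from h import *
st()
c=snap('wrist','w5.png')
import cv2
cv2.imwrite('pics/w5c.png',cv2.resize(cv2.imread('pics/w5.png')[150:290,225:425],None,fx=4,fy=4,interpolation=3))
P=w2pix(c,cyl([(25,0)])+[531.2,-.65,70]);print(P.min(0),P.max(0))"
```

```text
clock: 7.5
ee_pos: [531.0, -1.2, 280.1]
orientation: [2.223, 0.001, -2.219]
wrist_force: [-0.6, 0.3, 0.3]
gripper_width: 25.7
{'clock': 7.5, 'joint_positions': [-0.09, 0.482, 1.807, 0.0, 0.851, 1.48], 'ee_pos': [531.008, -1.153, 280.121], 'orientation': [2.223, 0.001, -2.219], 'wrist_force': [-0.608, 0.34, 0.257], 'wrist_torque': [0.054, -0.04, -0.015], 'gripper_width': 25.729}
tool axes cols
 [[ 0.002  0.001 -1.   ]
 [-0.    -1.    -0.001]
 [-1.     0.    -0.002]]
[289.67176405 192.99072638] [359.84797334 259.15359788]
```

View pics/w5c.png

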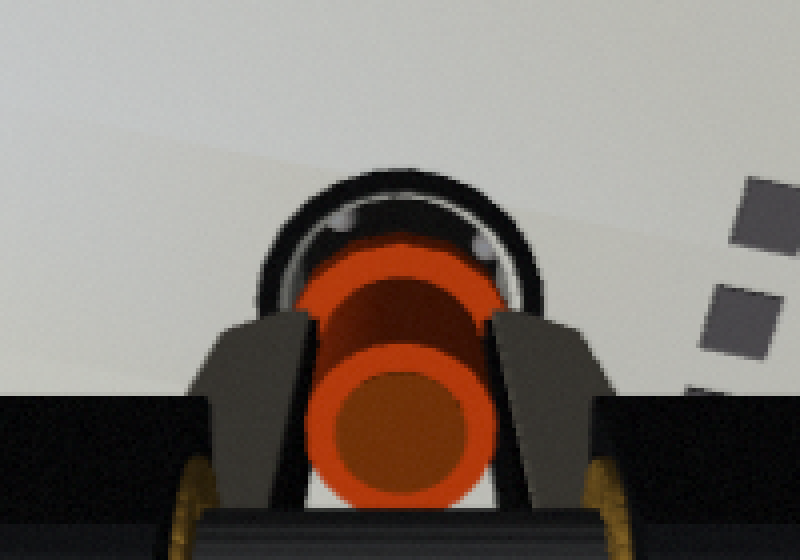

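The ring in the picture matches the prediction (left 289, right 361, top 192), and the cap is centred to within 0.5 mm. I'll lower it in guarded steps.

```bash
cat > g.py <<'E'
import sys
from bench import sensors
s=sensors.sense(); f=s["wrist_force"]; print("   guard z %.2f F %s"%(s["ee_pos"][2],[round(float(v),1) for v in f]))
sys.exit(abs(f[2])>float(sys.argv[1]))
E
J="python3 -m jog"
{ $J '[[-1,0.006,0,0,0,0,0],[-1,0.006,0,0,0,0,0],[-1,0,0,0,0,0,0]]' && python3 g.py 2.5 && $J '[[-1,0.001,0,0,0,0,0],[-1,0,0,0,0,0,0]]' && python3 g.py 2.5 && $J '[[-1,0.001,0,0,0,0,0],[-1,0,0,0,0,0,0]]' && python3 g.py 2.5 && $J '[[-1,0.001,0,0,0,0,0],[-1,0,0,0,0,0,0]]' && python3 g.py 2.5 && $J '[[-1,0.001,0,0,0,0,0],[-1,0,0,0,0,0,0]]' && python3 g.py 2.5 && $J '[[-1,0.001,0,0,0,0,0],[-1,0,0,0,0,0,0]]' && python3 g.py 2.5 && $J '[[-1,0.001,0,0,0,0,0],[-1,0,0,0,0,0,0]]' && python3 g.py 2.5; } | grep -v -e orient -e wrist -e clock -e ee_
```

```text
gripper_width: 25.4
   guard z 266.17 F [-0.6, 0.4, -0.8]False
```

```bash
sed -i 's/sys.exit(abs(f\[2\])>float(sys.argv\[1\]))/sys.exit(int(abs(f[2])>float(sys.argv[1])))/' g.py
J="python3 -m jog"
{ $J '[[-1,0,0,0,0,0,0],[-1,0,0,0,0,0,0]]' && python3 g.py 2.5 && $J '[[-1,0.001,0,0,0,0,0],[-1,0,0,0,0,0,0]]' && python3 g.py 2.5 && $J '[[-1,0.001,0,0,0,0,0],[-1,0,0,0,0,0,0]]' && python3 g.py 2.5 && $J '[[-1,0.001,0,0,0,0,0],[-1,0,0,0,0,0,0]]' && python3 g.py 2.5 && $J '[[-1,0.001,0,0,0,0,0],[-1,0,0,0,0,0,0]]' && python3 g.py 2.5 ; } | grep guard
```

```text
guard z 267.01 F [1.5, 1.0, -0.6]
   guard z 265.92 F [0.8, -0.5, -0.5]
   guard z 264.84 F [-0.2, -0.2, -0.7]
   guard z 263.82 F [-0.4, -0.2, -0.4]
   guard z 262.81 F [0.2, 1.2, -0.3]
```

```bash

J="python3 -m jog"
{ $J '[[-1,0.0006,0,0,0,0,0],[-1,0,0,0,0,0,0]]' && python3 g.py 1.8 && $J '[[-1,0.0006,0,0,0,0,0],[-1,0,0,0,0,0,0]]' && python3 g.py 1.8 && $J '[[-1,0.0006,0,0,0,0,0],[-1,0,0,0,0,0,0]]' && python3 g.py 1.8  && $J '[[-1,0.0006,0,0,0,0,0],[-1,0,0,0,0,0,0]]' && python3 g.py 1.8; } | grep guard
```

```text
guard z 262.29 F [-0.2, 0.7, -0.1]
   guard z 261.85 F [-0.8, 1.6, 1.7]
   guard z 261.39 F [-0.3, 1.1, 3.9]
```

Contact at 3.9 N. I'll ease back, release, and lift away.

```bash
python3 -m jog '[[-1,-0.0006,0,0,0,0,0],[-1,0,0,0,0,0,0],[0.2,0,0,0,0,0,0],[0.2,0,0,0,0,0,0],[0.2,0,0,0,0,0,0],[0.2,0,0,0,0,0,0],[1,0,0,0,0,0,0],[1,0,0,0,0,0,0]]'
python3 -m jog '[[1,-0.02,0,0,0,0,0],[1,-0.04,0,0,0,0,0],[1,-0.04,0,0,0,0,0],[1,0,0,0,0,0,0],[1,0,0,0,0,0,0]]'
python3 -c "
from h import *
st()
c=snap('wrist','w6.png')
import cv2
cv2.imwrite('pics/w6c.png',cv2.resize(cv2.imread('pics/w6.png')[130:270,225:425],None,fx=4,fy=4,interpolation=3))
for x in (531.2,):
  for r,z in((25,70),(13,102),(18.5,75)):
    P=w2pix(c,cyl([(r,z)])+[x,-.65,0]);print(r,z,((P.min(0)-[225,130])*4).round(),((P.max(0)-[225,130])*4).round())"
```

```text
clock: 10.25
ee_pos: [530.6, -1.5, 261.7]
orientation: [2.221, 0.0, -2.221]
wrist_force: [-0.5, 0.6, 0.2]
gripper_width: 67.0
clock: 10.75
ee_pos: [530.5, -1.5, 362.1]
orientation: [2.223, 0.0, -2.22]
wrist_force: [-0.6, -1.0, -0.0]
gripper_width: 92.9
{'clock': 10.75, 'joint_positions': [-0.091, 0.365, 1.746, -0.0, 1.029, 1.48], 'ee_pos': [530.541, -1.545, 362.098], 'orientation': [2.223, 0.0, -2.22], 'wrist_force': [-0.575, -0.95, -0.021], 'wrist_torque': [0.029, 0.012, -0.002], 'gripper_width': 92.943}
tool axes cols
 [[ 0.001  0.    -1.   ]
 [-0.    -1.    -0.   ]
 [-1.     0.    -0.001]]
25 70 [296. 171.] [498. 366.]
13 102 [338. 250.] [456. 363.]
18.5 75 [321. 201.] [473. 348.]
```

View pics/w6c.png

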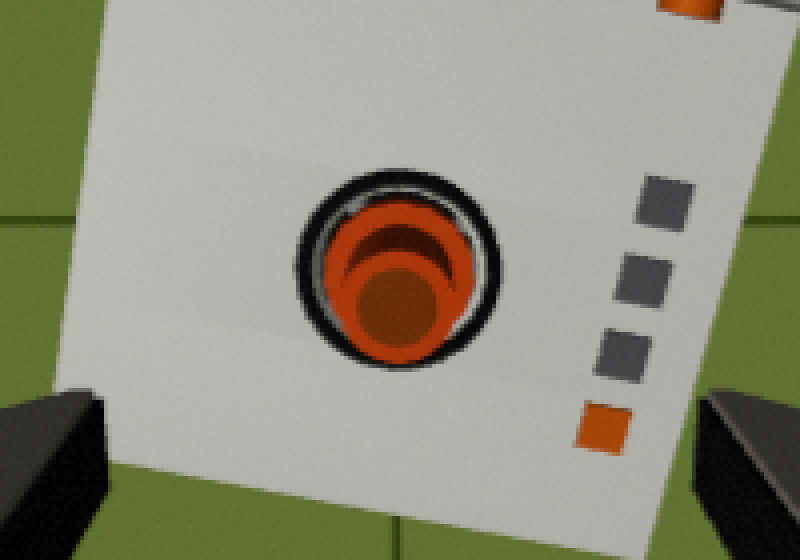

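The cap rests upright on the catches: knob top at (397,305) and barrel edges match the predicted model. Next is the pusher.

```bash
python3 -m jog '[[1,0,0.0349,0.011,0,0,0],[1,0,0.0349,0.011,0,0,0],[1,0,0.0349,0.011,0,0,0],[1,0,0.0349,0.011,0,0,0],[1,0,0.0349,0.011,0,0,0],[1,0,0.0349,0.011,0,0,0],[1,0,0.0349,0.011,0,0,0],[1,0,0.0349,0.011,0,0,0],[1,0,0,0,0,0,0],[1,0,0,0,0,0,0]]'
python3 - <<'E'
from h import *
st(); c=snap("wrist","w7.png")
P=w2pix(c,cyl([(14,94)])+[443,-280,0]);print(P.min(0),P.max(0))
E
```

```text
clock: 11.8
ee_pos: [442.3, -281.0, 360.3]
orientation: [-2.218, -0.001, 2.222]
wrist_force: [0.8, 0.5, 0.5]
gripper_width: 92.7
{'clock': 11.8, 'joint_positions': [-0.655, 0.357, 1.764, 0.0, 1.023, 0.917], 'ee_pos': [442.297, -281.003, 360.286], 'orientation': [-2.218, -0.001, 2.222], 'wrist_force': [0.849, 0.485, 0.547], 'wrist_torque': [0.061, 0.037, 0.003], 'gripper_width': 92.698}
tool axes cols
 [[-0.002 -0.001 -1.   ]
 [ 0.002 -1.     0.001]
 [-1.    -0.002  0.002]]
[309.1385038  188.66242247] [340.14177708 218.49033193]
```

View pics/w7.png

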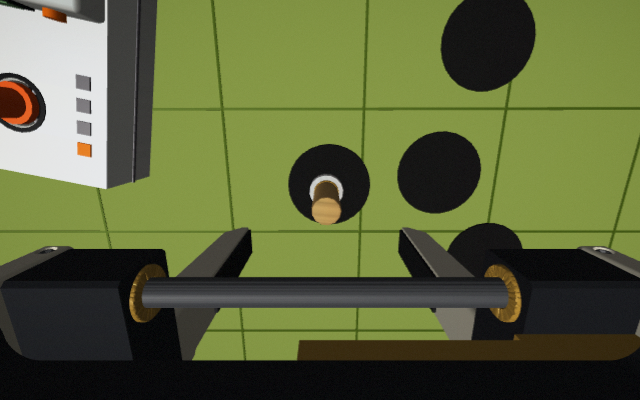

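```bash
python3 - <<'E'
from h import *
c=snap("wrist"); im=c["color"].astype(int)
b=((im[...,0]-im[...,2]>50)&(im[...,0]>im[...,1]+20)).astype(np.uint8); b[:,:280]=0;b[:,370:]=0;b[:170]=0;b[235:]=0
t=(b>0)&(im[...,0]>150); n,l,s,ce=cv2.connectedComponentsWithStats(t.astype(np.uint8)); i=1+s[1:,4].argmax(); print("top",s[i],ce[i],pix2w(c,ce[i],94).round(1), [pix2w(c,[v],94).round(1) for v in [(311,210.5),(342,210.5)]])
y,x=np.nonzero(b); print("handle box",x.min(),y.min(),x.max(),y.max())
w=(im.min(2)>140).astype(np.uint8);w[:,:300]=0;w[:,350:]=0;w[:165]=0;w[215:]=0
y,x=np.nonzero(w); print("foot box",x.min(),y.min(),x.max(),y.max())
P=w2pix(c,cyl([(20,16)])+[440,-281,0]);print("foot pred 440,-281",P.min(0),P.max(0))
P=w2pix(c,cyl([(14,94)])+[440,-281,0]);print("top pred",P.min(0),P.max(0))
# pad contour
m=(im.max(2)<50).astype(np.uint8); m[:,:280]=0;m[:,380:]=0;m[:138]=0;m[228:]=0
k=cv2.convexHull(np.argwhere(m)[:,::-1].astype(np.int32)).reshape(-1,2)
W=pix2w(c,k.astype(float),4)[:,:2]; q=np.linalg.lstsq(np.c_[2*W,np.ones(len(W))],(W**2).sum(1),rcond=None)[0]
r=np.hypot(*(W-q[:2]).T); print("pad",q[:2].round(1),r.mean(),r.std())
E
```

```text
top [313 198  28  27 588] [326.32653061 211.29931973] [[ 436.2 -280.9   94. ]] [array([[ 437., -267.,   94.]]), array([[ 436.9, -295.2,   94. ]])]
handle box 312 181 341 224
foot box 310 176 342 199
foot pred 440,-281 [308.97709993 171.40689691] [343.06333932 204.68755742]
top pred [310.96455054 192.27368439] [341.83253135 221.87531333]
pad [ 441. -285.] 48.90427739521797 0.26333083281749237
```

```bash
python3 -m jog '[[1,0,0,0.006,0,0,0],[1,0.03,0,0,0,0,0],[1,0.03,0,0,0,0,0],[1,0.03,0,0,0,0,0],[1,0.03,0,0,0,0,0],[1,0,0,0,0,0,0],[1,0,0,0,0,0,0],[-1,0,0,0,0,0,0],[-1,0,0,0,0,0,0],[-1,0,0,0,0,0,0],[-1,0,0,0,0,0,0],[-1,0,0,0,0,0,0]]' 60; python3 -m jog '[[-1,0,0,0,0,0,0],[-1,0,0,0,0,0,0],[-1,0,0,0,0,0,0],[-1,0,0,0,0,0,0],[-1,0,0,0,0,0,0],[-1,0,0,0,0,0,0]]'
python3 -c "
from h import *
st()"
```

```text
clock: 13.1
ee_pos: [436.7, -280.8, 242.0]
orientation: [2.222, 0.0, -2.221]
wrist_force: [0.1, 0.8, -0.3]
gripper_width: 57.6
clock: 13.7
ee_pos: [436.7, -280.7, 241.6]
orientation: [2.221, 0.0, -2.222]
wrist_force: [0.3, -0.9, -2.2]
gripper_width: 27.0
{'clock': 13.7, 'joint_positions': [-0.661, 0.529, 1.855, 0.0, 0.757, 0.909], 'ee_pos': [436.666, -280.747, 241.641], 'orientation': [2.221, 0.0, -2.222], 'wrist_force': [0.308, -0.909, -2.207], 'wrist_torque': [-0.022, 0.019, -0.005], 'gripper_width': 26.97}
tool axes cols
 [[-0.  0. -1.]
 [ 0. -1. -0.]
 [-1. -0.  0.]]
```

```bash
python3 -m jog '[[-1,-0.02,0,0,0,0,0],[-1,-0.04,0,0,0,0,0],[-1,-0.04,0,0,0,0,0],[-1,-0.02,0,0,0,0,0],[-1,0,-0.035,-0.0118,0,0,0],[-1,0,-0.035,-0.0118,0,0,0],[-1,0,-0.035,-0.0118,0,0,0],[-1,0,-0.035,-0.0118,0,0,0],[-1,0,-0.035,-0.0118,0,0,0],[-1,0,-0.035,-0.0118,0,0,0],[-1,0,-0.035,-0.0118,0,0,0],[-1,0,-0.035,-0.0118,0,0,0]]'; python3 -m jog '[[-1,0,0,0,0,0,0],[-1,0,0,0,0,0,0],[-1,0,0,0,0,0,0]]'
python3 -c "
from h import *
st()
c=snap('wrist','w8.png')
p=sensors.sense()['ee_pos']
P=w2pix(c,cyl([(20,0),(20,12)])+[p[0],p[1],p[2]-237.6]);print('foot',P.min(0),P.max(0))
P=w2pix(c,cyl([(14,90)])+[p[0],p[1],p[2]-237.6]);print('top',P.min(0),P.max(0))"
```

```text
clock: 14.9
ee_pos: [531.2, 0.8, 361.6]
orientation: [2.221, 0.0, -2.222]
wrist_force: [-0.2, -0.3, -1.3]
gripper_width: 27.3
clock: 15.2
ee_pos: [530.8, -1.4, 361.6]
orientation: [-2.221, 0.0, 2.222]
wrist_force: [-0.4, -0.7, -2.3]
gripper_width: 26.9
{'clock': 15.2, 'joint_positions': [-0.09, 0.367, 1.746, -0.0, 1.03, 1.481], 'ee_pos': [530.772, -1.392, 361.567], 'orientation': [-2.221, 0.0, 2.222], 'wrist_force': [-0.447, -0.656, -2.325], 'wrist_torque': [0.029, 0.009, -0.03], 'gripper_width': 26.924}
tool axes cols
 [[-0.001 -0.    -1.   ]
 [-0.    -1.     0.   ]
 [-1.     0.     0.001]]
foot [299.49313244 190.61545198] [351.78990537 243.86900205]
top [298.30288021 244.8051987 ] [354.48662091 295.48144653]
```

View pics/w8.png

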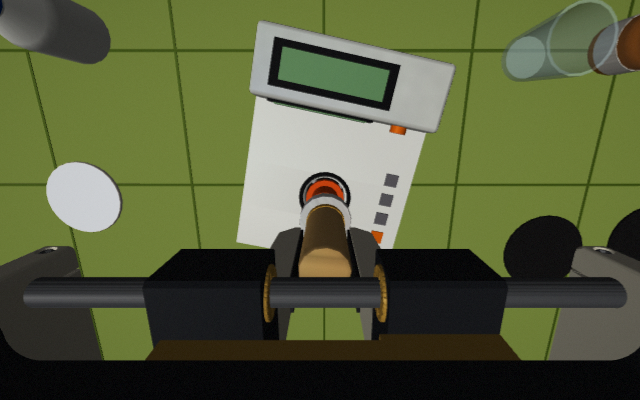

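The pusher is held upright with its foot at (325,215), about 3 mm toward −x of the port. I'll correct by +3 mm and lower in guarded steps.

```bash

cat > g.py <<'E'
import sys
from bench import sensors
s=sensors.sense(); f=s["wrist_force"]; print("   guard z %.2f contact %.1f"%(s["ee_pos"][2],f[2]+2.0))
sys.exit(int(f[2]+2>float(sys.argv[1])))
E
J="python3 -m jog"
{ $J '[[-1,0.01,0,-0.003,0,0,0],[-1,0.007,0,0,0,0,0],[-1,0,0,0,0,0,0],[-1,0,0,0,0,0,0]]' && python3 g.py 3 && $J '[[-1,0.001,0,0,0,0,0],[-1,0,0,0,0,0,0]]' && python3 g.py 3 && $J '[[-1,0.001,0,0,0,0,0],[-1,0,0,0,0,0,0]]' && python3 g.py 3 && $J '[[-1,0.001,0,0,0,0,0],[-1,0,0,0,0,0,0]]' && python3 g.py 3 && $J '[[-1,0.001,0,0,0,0,0],[-1,0,0,0,0,0,0]]' && python3 g.py 3 && $J '[[-1,0.001,0,0,0,0,0],[-1,0,0,0,0,0,0]]' && python3 g.py 3 && $J '[[-1,0.001,0,0,0,0,0],[-1,0,0,0,0,0,0]]' && python3 g.py 3 && $J '[[-1,0.001,0,0,0,0,0],[-1,0,0,0,0,0,0]]' && python3 g.py 3 && $J '[[-1,0.001,0,0,0,0,0],[-1,0,0,0,0,0,0]]' && python3 g.py 3; } | grep -e guard -e ee_pos
```

```text
ee_pos: [534.0, -1.0, 344.4]
   guard z 344.37 contact 0.7
ee_pos: [534.0, -0.8, 343.8]
   guard z 343.81 contact 1.2
ee_pos: [534.0, -0.7, 342.7]
   guard z 342.72 contact -0.4
ee_pos: [534.0, -0.7, 341.6]
   guard z 341.65 contact 0.5
ee_pos: [534.0, -0.7, 340.6]
   guard z 340.61 contact 1.0
ee_pos: [534.0, -0.8, 339.7]
   guard z 339.66 contact 1.0
ee_pos: [534.1, -0.8, 339.1]
   guard z 339.06 contact 4.1
```

```bash

J="python3 -m jog"
{ $J '[[-1,0.0005,0,0,0,0,0],[-1,0,0,0,0,0,0]]' && python3 g.py 11 && $J '[[-1,0.0005,0,0,0,0,0],[-1,0,0,0,0,0,0]]' && python3 g.py 11 && $J '[[-1,0.0005,0,0,0,0,0],[-1,0,0,0,0,0,0]]' && python3 g.py 11 && $J '[[-1,0.0005,0,0,0,0,0],[-1,0,0,0,0,0,0]]' && python3 g.py 11 && $J '[[-1,0.0005,0,0,0,0,0],[-1,0,0,0,0,0,0]]' && python3 g.py 11 && $J '[[-1,0.0005,0,0,0,0,0],[-1,0,0,0,0,0,0]]' && python3 g.py 11 && $J '[[-1,0.0005,0,0,0,0,0],[-1,0,0,0,0,0,0]]' && python3 g.py 11 && $J '[[-1,0.0005,0,0,0,0,0],[-1,0,0,0,0,0,0]]' && python3 g.py 11 && $J '[[-1,0.0005,0,0,0,0,0],[-1,0,0,0,0,0,0]]' && python3 g.py 11 && $J '[[-1,0.0005,0,0,0,0,0],[-1,0,0,0,0,0,0]]' && python3 g.py 11; } | grep -e guard
```

```text
guard z 338.80 contact 6.7
   guard z 338.45 contact 8.3
   guard z 337.95 contact 8.2
   guard z 337.24 contact 5.9
   guard z 336.49 contact 6.3
   guard z 335.52 contact 1.8
   guard z 334.83 contact 1.2
   guard z 334.39 contact 0.8
   guard z 334.02 contact 1.2
   guard z 333.62 contact -0.6
```

The cap is past the peak (8.3 N). I'll continue down with a lower guard.

```bash

J="python3 -m jog"
{ $J '[[-1,0.001,0,0,0,0,0],[-1,0.001,0,0,0,0,0],[-1,0,0,0,0,0,0]]' && python3 g.py 5 && $J '[[-1,0.001,0,0,0,0,0],[-1,0.001,0,0,0,0,0],[-1,0,0,0,0,0,0]]' && python3 g.py 5 && $J '[[-1,0.001,0,0,0,0,0],[-1,0,0,0,0,0,0]]' && python3 g.py 5  && $J '[[-1,0.001,0,0,0,0,0],[-1,0,0,0,0,0,0]]' && python3 g.py 5 && $J '[[-1,0.0005,0,0,0,0,0],[-1,0,0,0,0,0,0]]' && python3 g.py 5 && $J '[[-1,0.0005,0,0,0,0,0],[-1,0,0,0,0,0,0]]' && python3 g.py 5 && $J '[[-1,0.0005,0,0,0,0,0],[-1,0,0,0,0,0,0]]' && python3 g.py 5 && $J '[[-1,0.0005,0,0,0,0,0],[-1,0,0,0,0,0,0]]' && python3 g.py 5 && $J '[[-1,0.0005,0,0,0,0,0],[-1,0,0,0,0,0,0]]' && python3 g.py 5 && $J '[[-1,0.0005,0,0,0,0,0],[-1,0,0,0,0,0,0]]' && python3 g.py 5 && $J '[[-1,0.0005,0,0,0,0,0],[-1,0,0,0,0,0,0]]' && python3 g.py 5 && $J '[[-1,0.0005,0,0,0,0,0],[-1,0,0,0,0,0,0]]' && python3 g.py 5 && $J '[[-1,0.0005,0,0,0,0,0],[-1,0,0,0,0,0,0]]' && python3 g.py 5; } | grep -e guard
```

```text
guard z 331.54 contact 0.3
   guard z 329.44 contact 0.0
   guard z 328.54 contact 0.9
   guard z 327.60 contact 0.5
   guard z 327.20 contact -0.0
   guard z 326.69 contact 0.6
   guard z 326.18 contact 0.6
   guard z 325.64 contact -0.4
   guard z 325.17 contact 0.6
   guard z 324.66 contact 0.5
   guard z 324.16 contact 0.6
   guard z 323.67 contact 1.2
   guard z 323.17 contact 0.1
```

```bash

J="python3 -m jog"
{ $J '[[-1,0.0005,0,0,0,0,0],[-1,0,0,0,0,0,0]]' && python3 g.py 4 && $J '[[-1,0.0005,0,0,0,0,0],[-1,0,0,0,0,0,0]]' && python3 g.py 4 && $J '[[-1,0.0005,0,0,0,0,0],[-1,0,0,0,0,0,0]]' && python3 g.py 4 && $J '[[-1,0.0005,0,0,0,0,0],[-1,0,0,0,0,0,0]]' && python3 g.py 4 && $J '[[-1,0.0005,0,0,0,0,0],[-1,0,0,0,0,0,0]]' && python3 g.py 4 && $J '[[-1,0.0005,0,0,0,0,0],[-1,0,0,0,0,0,0]]' && python3 g.py 4 && $J '[[-1,0.0005,0,0,0,0,0],[-1,0,0,0,0,0,0]]' && python3 g.py 4 && $J '[[-1,0.0005,0,0,0,0,0],[-1,0,0,0,0,0,0]]' && python3 g.py 4 && $J '[[-1,0.0005,0,0,0,0,0],[-1,0,0,0,0,0,0]]' && python3 g.py 4 && $J '[[-1,0.0005,0,0,0,0,0],[-1,0,0,0,0,0,0]]' && python3 g.py 4 && $J '[[-1,0.0005,0,0,0,0,0],[-1,0,0,0,0,0,0]]' && python3 g.py 4 && $J '[[-1,0.0005,0,0,0,0,0],[-1,0,0,0,0,0,0]]' && python3 g.py 4 && $J '[[-1,0.0005,0,0,0,0,0],[-1,0,0,0,0,0,0]]' && python3 g.py 4 && $J '[[-1,0.0005,0,0,0,0,0],[-1,0,0,0,0,0,0]]' && python3 g.py 4 && $J '[[-1,0.0005,0,0,0,0,0],[-1,0,0,0,0,0,0]]' && python3 g.py 4 && $J '[[-1,0.0005,0,0,0,0,0],[-1,0,0,0,0,0,0]]' && python3 g.py 4; } | grep -e guard; python3 -c "
from h import *
st()"
```

```text
guard z 322.69 contact 0.7
   guard z 322.17 contact -0.7
   guard z 321.68 contact -0.3
   guard z 321.17 contact 0.7
   guard z 320.67 contact -0.4
   guard z 320.17 contact -0.0
   guard z 319.66 contact 0.3
   guard z 319.18 contact 0.5
   guard z 318.68 contact -0.5
   guard z 318.45 contact 3.5
   guard z 318.20 contact 7.0
{'clock': 23.85, 'joint_positions': [-0.088, 0.43, 1.774, 0.0, 0.937, 1.482], 'ee_pos': [534.15, -0.702, 318.2], 'orientation': [2.222, 0.0, -2.221], 'wrist_force': [-1.7, 1.111, 5.011], 'wrist_torque': [0.227, 0.36, -0.014], 'gripper_width': 27.446}
tool axes cols
 [[ 0.001  0.    -1.   ]
 [ 0.    -1.    -0.   ]
 [-1.    -0.    -0.001]]
```

Bottomed at about 24 mm below the deck; the force rises about 7 N per commanded mm. I'll bring it up to about 16 N and hold.

```bash

J="python3 -m jog"
{ $J '[[-1,0.0004,0,0,0,0,0],[-1,0,0,0,0,0,0]]' && python3 g.py 13.5 && $J '[[-1,0.0004,0,0,0,0,0],[-1,0,0,0,0,0,0]]' && python3 g.py 13.5 && $J '[[-1,0.0004,0,0,0,0,0],[-1,0,0,0,0,0,0]]' && python3 g.py 13.5 && $J '[[-1,0.0003,0,0,0,0,0],[-1,0,0,0,0,0,0]]' && python3 g.py 14; $J '[[-1,0,0,0,0,0,0],[-1,0,0,0,0,0,0]]'; python3 g.py 14; $J '[[-1,0,0,0,0,0,0],[-1,0,0,0,0,0,0]]'; python3 g.py 14; $J '[[-1,0,0,0,0,0,0],[-1,0,0,0,0,0,0]]'; python3 g.py 14; } | grep -e guard
```

```text
guard z 318.07 contact 11.2
   guard z 317.90 contact 14.0
   guard z 317.92 contact 12.9
   guard z 317.93 contact 12.2
   guard z 317.92 contact 12.0
```

```bash

J="python3 -m jog"
{ $J '[[-1,0.0004,0,0,0,0,0],[-1,0,0,0,0,0,0]]'; python3 g.py 14.6 && $J '[[-1,0.0003,0,0,0,0,0],[-1,0,0,0,0,0,0]]'; python3 g.py 15; $J '[[-1,0,0,0,0,0,0],[-1,0,0,0,0,0,0],[-1,0,0,0,0,0,0]]'; python3 g.py 14; $J '[[-1,0,0,0,0,0,0],[-1,0,0,0,0,0,0],[-1,0,0,0,0,0,0]]'; python3 g.py 14; } | grep -e guard
```

```text
guard z 317.77 contact 15.3
   guard z 317.77 contact 15.3
   guard z 317.76 contact 15.3
   guard z 317.79 contact 14.8
```

Held at about 15 N for 0.8 s. Next I'll lift and carry the pusher back to the pad.

```bash
python3 -m jog '[[-1,-0.01,0,0,0,0,0],[-1,-0.02,0,0,0,0,0],[-1,-0.02,0,0,0,0,0],[-1,0,0.0355,0.0113,0,0,0],[-1,0,0.0355,0.0113,0,0,0],[-1,0,0.0355,0.0113,0,0,0],[-1,0,0.0355,0.0113,0,0,0],[-1,0,0.0355,0.0113,0,0,0],[-1,0,0.0355,0.0113,0,0,0],[-1,0,0.0355,0.0113,0,0,0],[-1,0,0.0355,0.0113,0,0,0],[-1,0,0,0,0,0,0]]'; python3 -m jog '[[-1,0.03,0,0,0,0,0],[-1,0.03,0,0,0,0,0],[-1,0.03,0,0,0,0,0],[-1,0,0,0,0,0,0],[-1,0,0,0,0,0,0],[-1,0,0,0,0,0,0]]'
python3 -c "
from h import *
st()
c=snap('wrist','w9.png')
p=sensors.sense()['ee_pos']
P=w2pix(c,cyl([(50,4)])+[441,-285,0]);print('pad',P.min(0),P.max(0))
P=w2pix(c,cyl([(20,12)])+[p[0]-3,p[1],p[2]-237.6]);print('foot',P.min(0),P.max(0))
P=w2pix(c,cyl([(14,90)])+[p[0]-3,p[1],p[2]-237.6]);print('top',P.min(0),P.max(0))"
```

```text
clock: 26.85
ee_pos: [442.5, -287.9, 366.7]
orientation: [-2.22, 0.005, 2.22]
wrist_force: [-0.3, 0.6, -1.4]
gripper_width: 27.1
clock: 27.45
ee_pos: [444.2, -284.9, 278.2]
orientation: [2.223, -0.001, -2.218]
wrist_force: [-0.4, -0.3, -1.5]
gripper_width: 27.6
{'clock': 27.45, 'joint_positions': [-0.658, 0.48, 1.817, 0.0, 0.842, 0.912], 'ee_pos': [444.218, -284.864, 278.18], 'orientation': [2.223, -0.001, -2.218], 'wrist_force': [-0.387, -0.312, -1.481], 'wrist_torque': [0.072, 0.07, -0.011], 'gripper_width': 27.626}
tool axes cols
 [[ 0.002  0.    -1.   ]
 [-0.001 -1.    -0.   ]
 [-1.     0.001 -0.002]]
pad [271.42142983 152.61764935] [378.41942417 255.61971874]
foot [298.98046012 198.91082745] [351.04233717 248.11821778]
top [297.71764516 251.20685613] [353.53393599 301.31155583]
```

View pics/w9.png

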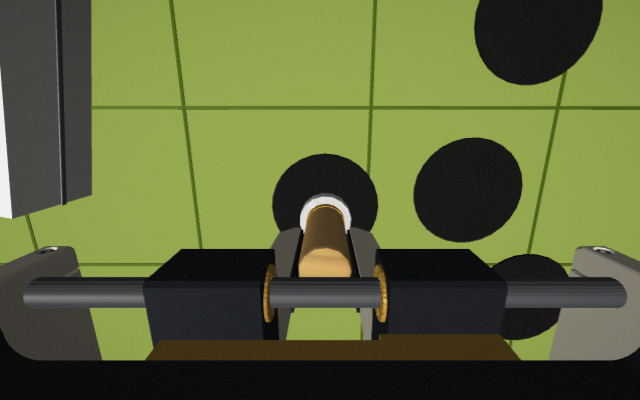

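The pusher is above the pad (325,205) and about vertical. I'll lower it with guards.

```bash
J="python3 -m jog"
{ $J '[[-1,0.015,0,0,0,0,0],[-1,0.012,0,0,0,0,0],[-1,0.003,0,0,0,0,0],[-1,0,0,0,0,0,0],[-1,0,0,0,0,0,0]]'; python3 g.py 3 && $J '[[-1,0.001,0,0,0,0,0],[-1,0,0,0,0,0,0]]'; python3 g.py 3 && $J '[[-1,0.001,0,0,0,0,0],[-1,0,0,0,0,0,0]]'; python3 g.py 3 && $J '[[-1,0.001,0,0,0,0,0],[-1,0,0,0,0,0,0]]'; python3 g.py 3 && $J '[[-1,0.0007,0,0,0,0,0],[-1,0,0,0,0,0,0]]'; python3 g.py 3 && $J '[[-1,0.0007,0,0,0,0,0],[-1,0,0,0,0,0,0]]'; python3 g.py 3 && $J '[[-1,0.0007,0,0,0,0,0],[-1,0,0,0,0,0,0]]'; python3 g.py 3 && $J '[[-1,0.0007,0,0,0,0,0],[-1,0,0,0,0,0,0]]'; python3 g.py 3 && $J '[[-1,0.0007,0,0,0,0,0],[-1,0,0,0,0,0,0]]'; python3 g.py 3; } | grep guard; python3 -c "
from h import *
st()"
```

```text
guard z 246.98 contact 0.8
   guard z 245.79 contact -0.6
   guard z 244.53 contact -0.3
   guard z 243.40 contact -0.0
   guard z 242.75 contact 0.3
   guard z 242.05 contact 1.1
   guard z 241.64 contact 3.4
   guard z 241.64 contact 3.4
   guard z 241.64 contact 3.4
{'clock': 29.2, 'joint_positions': [-0.659, 0.54, 1.834, -0.0, 0.767, 0.912], 'ee_pos': [443.749, -284.794, 241.636], 'orientation': [2.221, 0.0, -2.221], 'wrist_force': [-1.384, 0.045, 1.431], 'wrist_torque': [0.187, 0.172, 0.008], 'gripper_width': 27.443}
tool axes cols
 [[ 0.  0. -1.]
 [-0. -1. -0.]
 [-1.  0. -0.]]
```

Contact is at the same height as at pick-up, so the pusher did not slip. I'll release gently and lift.

```bash
python3 -m jog '[[-1,0.0005,0,0,0,0,0],[-1,0,0,0,0,0,0],[-1,0,0,0,0,0,0],[-0.2,0,0,0,0,0,0],[-0.1,0,0,0,0,0,0],[0.3,0,0,0,0,0,0],[0.6,0,0,0,0,0,0],[1,0,0,0,0,0,0],[1,0,0,0,0,0,0],[1,0,0,0,0,0,0],[1,0,0,0,0,0,0],[1,0,0,0,0,0,0]]' 5
python3 -m jog '[[1,-0.02,0,0,0,0,0],[1,-0.04,0,0,0,0,0],[1,-0.04,0,0,0,0,0],[1,-0.03,0,0,0,0,0],[1,-0.03,0,0,0,0,0],[1,0,0,0,0,0,0],[1,0,0,0,0,0,0]]'
python3 - <<'E'
from h import *
st()
w=snap("wrist","w10.png"); t=snap("scene","s2.png")
p=[440.7,-284.8]
for r,z in((20,16),(14,94)):
    P=w2pix(w,cyl([(r,z)])+[*p,0]);print(r,z,P.min(0).round(1),P.max(0).round(1))
for z in(46,40):
    P=w2pix(t,cyl([(13,z+36)])+[531.2,-.65,0]); print("scene cap top",z,((P.min(0)-[200,90])*3).round(),((P.max(0)-[200,90])*3).round())
a=cv2.imread('pics/w10.png')[120:240,250:410];b=cv2.imread('pics/s2.png')[90:270,200:400]
o=np.zeros((540,800,3),np.uint8);o[:540,:600]=cv2.resize(b,(600,540),interpolation=3);o[:,600:]=0
o2=cv2.resize(a,(400,300),interpolation=3);o=np.zeros((540,800,3),np.uint8);o[:300,:400]=o2
o[:,400:]=cv2.resize(cv2.imread('pics/s2.png')[130:265,270:370],(400,540),interpolation=3)
cv2.imwrite('pics/fin.png',o)
E
```

```text
clock: 30.4
ee_pos: [443.7, -284.8, 241.0]
orientation: [2.221, 0.0, -2.221]
wrist_force: [0.6, 0.9, 0.3]
gripper_width: 91.3
clock: 31.1
ee_pos: [443.6, -284.7, 401.0]
orientation: [2.222, -0.0, -2.22]
wrist_force: [-1.0, 0.5, -0.1]
gripper_width: 93.0
{'clock': 31.1, 'joint_positions': [-0.659, 0.313, 1.715, -0.0, 1.113, 0.912], 'ee_pos': [443.609, -284.651, 401.012], 'orientation': [2.222, -0.0, -2.22], 'wrist_force': [-1.035, 0.467, -0.11], 'wrist_torque': [0.054, 0.033, -0.032], 'gripper_width': 92.978}
tool axes cols
 [[ 0.001  0.    -1.   ]
 [-0.    -1.    -0.   ]
 [-1.     0.    -0.001]]
20 16 [309.7 167.2] [340.2 197.1]
14 94 [311.7 184.1] [338.5 210. ]
scene cap top 46 [392. 377.] [424. 402.]
scene cap top 40 [392. 382.] [424. 407.]
```

View pics/fin.png

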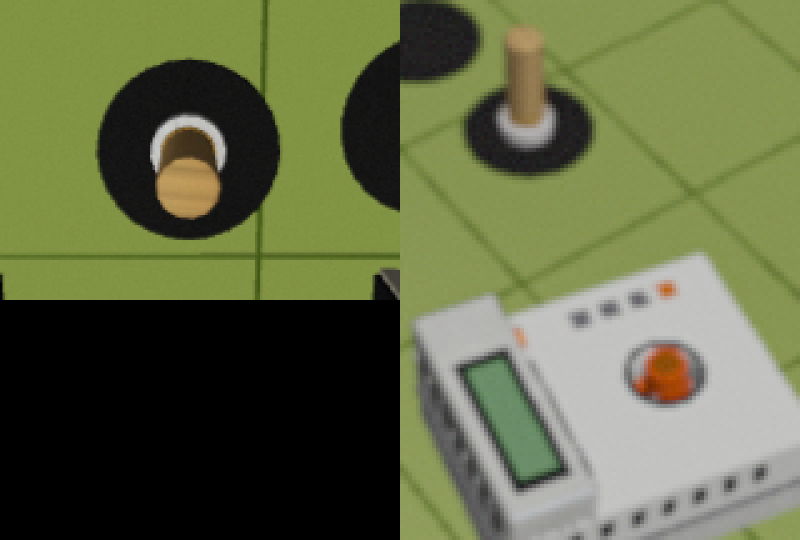

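The pusher stands upright, centred on the pad. The cap's knob top is at (337,219) in the scene image, which fits an underside about 24 mm below the deck (predicted 336,220). Handing in.

```bash
python3 -c "
from bench import robot
print(robot.job_done())"
```

```text
the job is handed in; nothing more can be done
None
```

The job is handed in, at about 31 s on the robot's clock; the interface gave no verdict, so the result rests on my own checks.

- **Cap placed:** I set it in the port's mouth with no more than about 4 N and let go. The wrist picture showed it upright on the catches, on the port's axis to within about 1 mm.
- **Cap pressed:** With the pusher, the catches gave way at about 8 N, and the cap bottomed about 24 mm below the deck. I held it there at 12–15 N for about 1.5 s, the last 0.8 s or so at about 15 N. That is slightly under the 16 N asked but above the 11 N threshold. The highest reading was 15.3 N, though I read the force only between steps.
- **Pusher returned:** It touched the pad at the same height as when I picked it up, so it had not slipped in the grip. It stands upright within a few mm of the pad's centre, and the gripper is clear above it.
- **Last checks:** The final pictures agree with the cap seated and the pusher standing. The force readings are good to about 0.5 N. I did not re-measure the beaker, jar and bottle, but the arm never came near them.

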